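# Put the walnuts away in the cellar crock

### The job

Take the metal cup out from under the low plank, pour all six walnuts into the white crock and stand the empty cup upright on the table again. Then put the wooden lid properly on the crock, and after that slide the closed crock gently under the plank until it rests against the wooden stop strip. Leave the other jars and the bottle where they are.

Things in the scene. Friction and masses are not known exactly. Their poses are not given: they have to be found in the camera images.
- riser: fixed low shelf left of the work, running away from the robot: plank 80 mm deep (x 0 to 80), 18 thick, y -360 to 220, underside 140 and top 158 mm above the table, bare on top; a 30 mm post under each end, otherwise open. Origin on the table below its right-hand (working) edge; x points left, in under the plank, y along it towards the robot. Cup near y -115
- batten: wooden stop strip fixed to the table under the plank, parallel to it: 20 mm deep (x), 160 long (y), 30 high, rigid. Origin: centre of its underside; x points left, further in under the plank, so the face that the crock meets is at x = -10 mm
- cup: aluminium scuttle cup, 0.16 to 0.26 kg, holding the walnuts. Flat parallel side walls 64 mm apart outside, 4 thick, 75 high, x -45 to +40; upright back wall at x -45; floor 4 thick; chute in front. Origin: on its underside; x to the lip, z up. It starts half under the plank, lip to the left within 22 degrees; the plank's edge is above x = 0 (within 6 mm)
- crock: round white stoneware crock, open on top, loose on the table right of the plank: outside 114 mm across, inside 104 mm, 85 mm high, floor 6 mm thick, 0.32 to 0.56 kg; when pushed low down it slides at some 4 to 11 N (pushed near its top it may tip). Origin: centre of its underside, z up
- lid: round wooden lid lying on the table right way up: disc 112 mm across and 9 mm thick, under it a plug 92 mm across and 8 mm deep that drops into the crock's mouth, on top a plain cylindrical knob 26 mm across and 30 mm high. 0.14 kg. Origin: centre of the plug's underside, z up: disc from z = 8 to 17 mm, knob from 17 to 47 mm. Seated, the origin is 77 mm above the crock's underside
- jar_a: bystander: closed jar of orange preserve, 72 mm across, 105 mm high, off to the right. Origin: centre of its underside
- jar_b: bystander: closed jar of yellow preserve, 66 mm across, 70 mm high, to the right, in line with the lid. Origin: centre of its underside
- bottle: bystander: tall bottle of tomato sauce, 68 mm across, 200 mm high, standing off to the left. Origin: centre of its underside
- cup_lip (a point): middle of the cup's pouring lip, at x 93, z 63 mm in the cup's frame. The straight chute leans 40 degrees outward from vertical, from (x 40, z 0) to the lip; 56 mm wide inside, its sides 36 mm high, their top corner at x 65, z 86 mm. Tipped lip-down, the nuts begin to roll out at some 55 degrees and are all out by 80
- walnut0: one of six walnuts in the shell, 24 mm thick and 27 mm long, 12 g, at the start in the cup. Origin: low on its shell at the start, 12 mm from its centre (it turns with the nut)
- walnut1: one of six walnuts in the shell, 24 mm thick and 27 mm long, 12 g, at the start in the cup. Origin: low on its shell at the start, 12 mm from its centre (it turns with the nut)
- walnut2: one of six walnuts in the shell, 24 mm thick and 27 mm long, 12 g, at the start in the cup. Origin: low on its shell at the start, 12 mm from its centre (it turns with the nut)
- walnut3: one of six walnuts in the shell, 24 mm thick and 27 mm long, 12 g, at the start in the cup. Origin: low on its shell at the start, 12 mm from its centre (it turns with the nut)
- walnut4: one of six walnuts in the shell, 24 mm thick and 27 mm long, 12 g, at the start in the cup. Origin: low on its shell at the start, 12 mm from its centre (it turns with the nut)
- walnut5: one of six walnuts in the shell, 24 mm thick and 27 mm long, 12 g, at the start in the cup. Origin: low on its shell at the start, 12 mm from its centre (it turns with the nut)
There are look-alikes about, which are no part of the job. There is more than one size of the lid; the one meant has the size given above.

How it is judged (in metres and radians):
On the way, in this order (a step that is already met when the one before it is completed fails the run):
1. the cup is held tipped over the crock (angle between cup's own z axis and vertical above 0.6 rad and height (world z) of cup above 0.06 m and horizontal distance between cup and crock below 0.2 m), for 0.2 s.
2. all six walnuts are in the crock and the cup stands upright on the table, let go (horizontal distance between each of walnut0, walnut1, walnut2, walnut3, walnut4, walnut5 and crock below 0.055 m and z of each of walnut0, walnut1, walnut2, walnut3, walnut4, walnut5 in the frame of crock below 0.072 m and height (world z) of cup below 0.006 m and angle between cup's own z axis and vertical below 0.1 rad and contact force between the fingers and cup below 0.1 N), for 0.2 s.
3. the lid is seated on the crock (horizontal distance between lid and crock below 0.01 m and z of lid in the frame of crock between 0.07 and 0.081 m and angle between the z axis of lid and the z axis of crock, either way round below 0.06 rad), for 0.2 s.
4. the closed crock touches the stop strip or is within 5 mm of it (all of step 3 and x of crock in the frame of batten between -0.072 and -0.05 m and y of crock in the frame of batten between -0.07 and 0.07 m and angle between crock's own z axis and vertical below 0.06 rad and height (world z) of crock below 0.006 m), for 0.2 s.
At the end, for the whole second after the job is handed in: All six walnuts in the crock; cup upright (within 6 degrees) on the table; lid seated level in the crock's mouth, centred within 10 mm; crock upright on the table, under 5 mm from the stop strip, its centre within 70 mm of the strip's middle; cup, crock and lid at rest (all of step 2 and all of step 4 and linear speed of each of cup, crock, lid below 0.02 m/s); the robot touches nothing.
It fails at once if the orange jar is moved more than 30 mm or tipped (distance of jar_a from where it was at the start of the episode above 0.03 m or angle between jar_a's own z axis and vertical above 0.35 rad).
It fails at once if the yellow jar is moved more than 30 mm or tipped (distance of jar_b from where it was at the start of the episode above 0.03 m or angle between jar_b's own z axis and vertical above 0.35 rad).
It fails at once if the tomato bottle is moved more than 30 mm or tipped (distance of bottle from where it was at the start of the episode above 0.03 m or angle between bottle's own z axis and vertical above 0.35 rad).
It fails at once if the crock is tipped more than 25 degrees (angle between crock's own z axis and vertical above 0.44 rad).
It fails at once if the crock is rammed against the stop strip (over 40 N) (contact force between crock and batten above 40 N).
It also fails if it takes over 72 s, if anything falls off the work surface, if the arm or the gripper's body presses on something with over 40 N, if the wrist force passes 120 N, or if a joint passes its speed limit or range.

### The arm

A 6-joint arm with a two-finger parallel gripper is mounted at the origin on the work surface. World frame = base frame: x ahead of the robot, y to its left, z up, the work surface at z = 0. Lengths are in mm, angles in rad, forces in N, time in s.
With the tool pointing down it reaches from about 350 to 975 mm from the base axis. Payload 7.1 kg.
Tool frame: the origin (TCP) lies on the front face of the gripper's body, between the roots of the fingers; the fingertips stand 80 mm ahead of it and the grasp point (between the pads) lies 61 mm ahead of it (env.tips_ahead is the distance from the TCP to the fingertips, in mm); z points along the fingers, y is the line along which they close (so a half turn about z gives the same grasp; the last joint's range is limited). The gripper opens to 88 mm and grips with 3 to 60 N. Pads are 20 mm wide; open, the fingers measure 115 mm over their backs; the gripper's body (75 mm by 178 mm) begins 61 mm behind the grasp point.
Start: joints at [1.193, 0.423, 1.63, -0, 1.089, -0.019], TCP at [219.437, 585.195, 302.675] pointing down, gripper open.
Joint ranges: [-3, 3], [-0.9, 2.11], [0.09, 2.58], [-1.31, 4.45], [0.11, 2.69], [-2.54, 2.54]. Speed limits (rad/s): [2.39, 2.39, 3.01, 3.14, 3.14, 3.14].

### API

Orientations are given as a unit quaternion [x, y, z, w].
In Python, from station import env, set_gripper, viewer, workorder gives the robot as it stands. Calls block until the motion is done:
- env.reach(position, orientation): joint-space move of the TCP to a pose.
- env.move_l(position, rot=None, rate=150, f_stop=None): straight line of the TCP; rot=None keeps the orientation; rate is the mean speed in mm/s. With f_stop (N) it stops when the force on the tool has changed by that much, and returns True; else False.
- env.move_joints(angles): joint-space move.
- set_gripper(opening): finger opening in mm; the grip force is fixed at half the most; returns when the fingers have stopped.
- env.hold(seconds).
- env.ik(position, orientation): joint angles nearest the present ones, or None.
- env.read_state(): the state.
- viewer.camera(name): name is "scene" or "top" or "wrist"; returns the picture (480x640x3 uint8, blue, green, red); there is no depth.
- viewer.camera_params(name): a dict with "fx", "fy", "cx", "cy" (pixels), "pose" (4x4, takes a point from camera to world coordinates); the wrist camera has in their place "tool_from_camera" (4x4, takes a point from camera to tool coordinates, whose origin is the TCP and whose axes are the flange's). Camera axes: x right, y up, looking along -z (the intrinsics and any distortion apply to the point x, -y, -z); pixel columns grow to the right and rows downward; lengths in mm; the calibration is good to about 2 mm. A picture is of the moment at which its call begins: read the wrist's pose just before it. camera_params takes no time and is no camera call.
A pose or a line that the arm cannot do raises env.IKError and nothing moves.
- workorder.sign_off(): hands the job in; it is judged then, once.
The state is a dict: "time_s": time; "qpos": joint angles; "dq": joint speeds; "tau": joint torques, N m; "tool_pos": TCP position; "orientation": TCP orientation; "force": force on the tool from outside, world axes, zero at the start; "wrist_torque": the same for the moment, N m; "width": finger opening in mm; "grip_force": force on a finger pad.
Only numpy, scipy, OpenCV 4.12 (cv2) and the standard library are available. Lean on these libraries where they do the work, as an engineer would, in place of code of your own. Each camera call takes 0.05 s, during which the arm holds its last target. There are 200 camera calls.

## Working session

There is one attempt and no reset: what is moved stays moved. The work goes in short steps, each a Python script; the robot and the scene stay as the last script left them, time stands still between calls to the robot, and variables do not carry over. Pictures are saved under pics/ and viewed, at most 12 in all, crops included, and the job is handed in when it is done.

```bash
ls; mkdir -p pics; python3 - <<'E'
from station import env, viewer
import cv2, numpy as np
np.set_printoptions(precision=4,suppress=True)
for n in ("scene","top"):
    cv2.imwrite(f"pics/{n}.png",viewer.camera(n)); print(n,viewer.camera_params(n))
print(viewer.camera_params("wrist"))
s=env.read_state();print(s)
E
```

```text
pics
scene {'fx': 588.0388506140604, 'fy': 588.0388506140604, 'cx': 312.819801750721, 'cy': 244.84002066779706, 'pose': array([[   0.4155,   -0.6779,    0.6064, 1388.8934],
       [   0.9094,    0.2964,   -0.2918, -360.8262],
       [   0.0181,    0.6727,    0.7397, 1152.7935],
       [   0.    ,    0.    ,    0.    ,    1.    ]])}
top {'fx': 455.66819766035223, 'fy': 455.66819766035223, 'cx': 317.4652761309236, 'cy': 236.7867971828878, 'pose': array([[  -0.0057,    0.9956,   -0.0932,  415.6801],
       [  -0.9999,   -0.0044,    0.0133,   61.2239],
       [   0.0128,    0.0933,    0.9956, 1250.4959],
       [   0.    ,    0.    ,    0.    ,    1.    ]])}
{'fx': 361.8738188688784, 'fy': 361.8738188688784, 'cx': 317.99886473680226, 'cy': 243.37891925348904, 'tool_from_camera': array([[ -0.0001,   0.9529,   0.3033,  82.6916],
       [  1.    ,   0.    ,   0.0002,   0.0429],
       [  0.0002,   0.3033,  -0.9529, -81.5127],
       [  0.    ,   0.    ,   0.    ,   1.    ]])}
{'time_s': 0.1, 'qpos': array([ 1.193 ,  0.4238,  1.6306,  0.    ,  1.0886, -0.019 ]), 'dq': array([-0.0007, -0.0033, -0.0031, -0.0009,  0.001 ,  0.0007]), 'tau': array([  0.0008, -54.5613, -27.4321,   0.0645,   0.0188,  -0.    ]), 'tool_pos': array([219.305 , 584.8562, 301.9894]), 'orientation': array([ 0.1784,  0.984 , -0.0007, -0.0001]), 'force': array([-0.2559, -0.1167,  0.6494]), 'wrist_torque': array([-0.0127,  0.0063, -0.027 ]), 'grip_force': 0.0, 'width': 87.7375438292256}
```

View pics/scene.png

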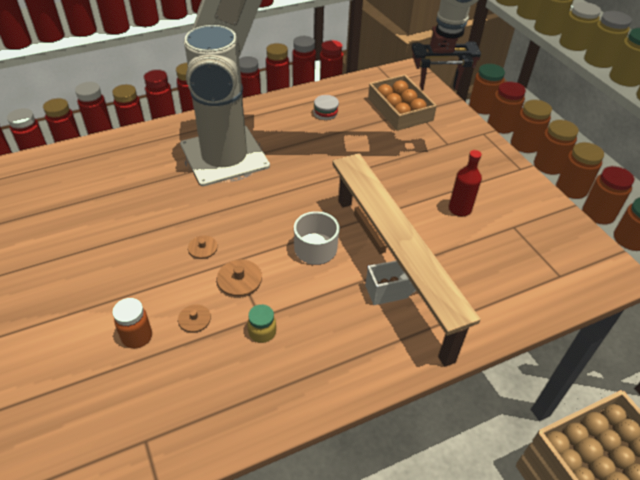

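View pics/top.png

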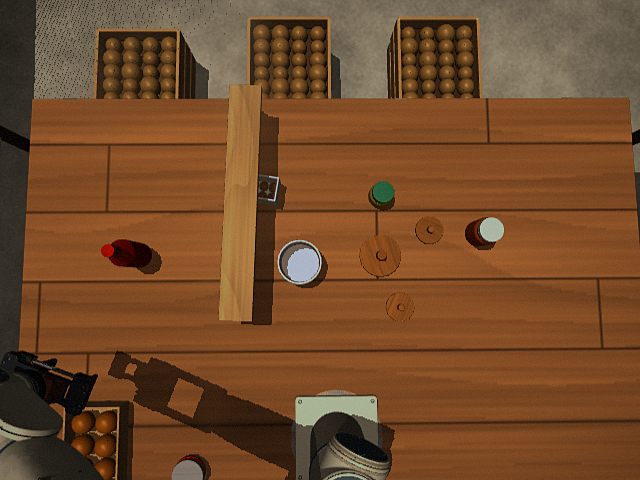

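```bash
python3 - <<'E'
import cv2
def crop(n,x,y,w,h,f,o): cv2.imwrite(o,cv2.resize(cv2.imread(n)[y:y+h,x:x+w],None,fx=f,fy=f,interpolation=cv2.INTER_CUBIC))
crop("pics/top.png",215,165,200,150,4,"pics/topc.png")
crop("pics/scene.png",285,185,160,120,5,"pics/scenec.png")
E
```

```text
(no output)
```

View pics/topc.png

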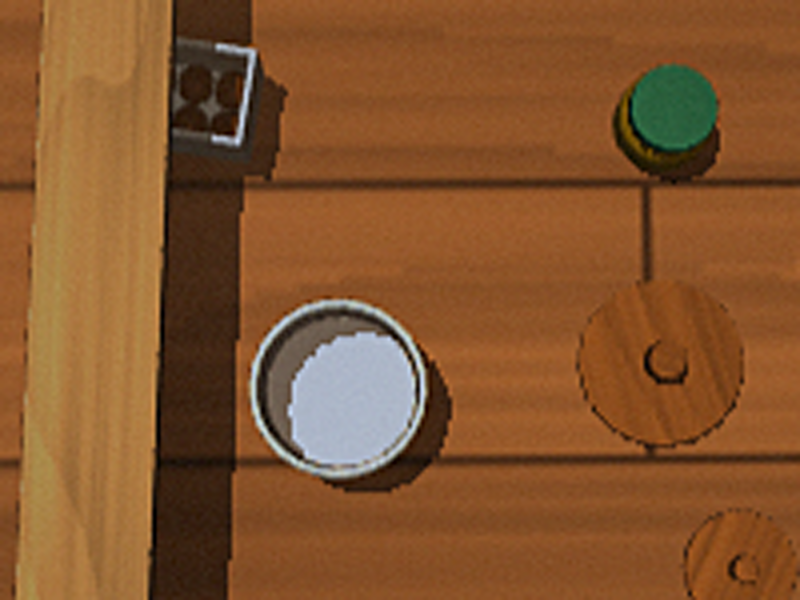

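View pics/scenec.png

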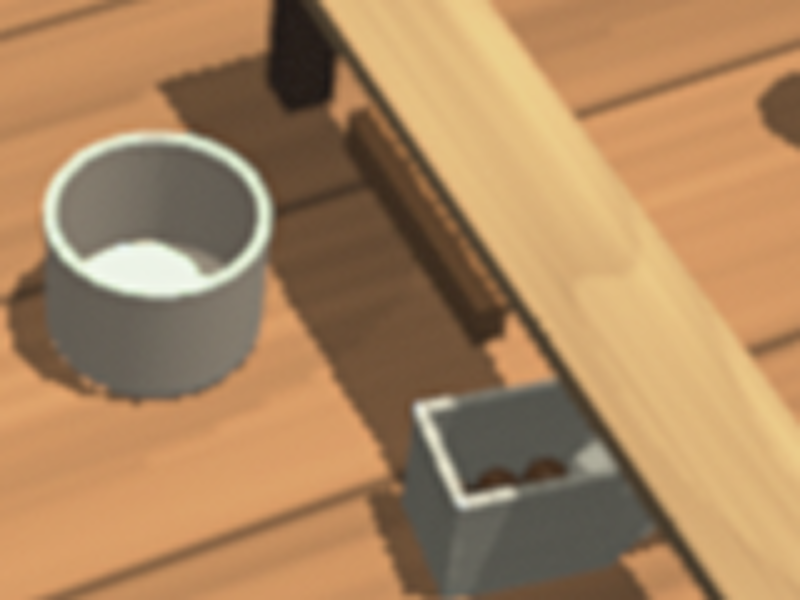

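```bash
cat > h.py <<'E'
import numpy as np, cv2
from scipy.spatial.transform import Rotation as R
from station import env, set_gripper, viewer, workorder
np.set_printoptions(precision=3,suppress=True)
def cam(n):
    p=viewer.camera_params(n); return p,np.array(p["pose"]) if "pose" in p else None
def w(n,u,v,z):
    p,T=cam(n); d=T[:3,:3]@[(u-p["cx"])/p["fx"],-(v-p["cy"])/p["fy"],-1]
    o=T[:3,3]; return o+d*(z-o[2])/d[2]
def px(n,P):
    p,T=cam(n); c=T[:3,:3].T@(np.array(P)-T[:3,3]); return np.array([p["cx"]+p["fx"]*c[0]/-c[2],p["cy"]-p["fy"]*c[1]/-c[2]])
E
python3 - <<'E'
from h import *
t=lambda x,y,z:w("top",215+x/4,165+y/4,z)
s=lambda x,y,z:w("scene",285+x/5,185+y/5,z)
print("cup",t(256,48,75),t(240,146,75),"scene",s(465,508,75),s(418,405,75))
print("crock",t(340,389.5,85),"scene",s(160,214,85))
print("crock width",t(252,389,85)-t(428,389,85), t(340,299,85)-t(340,480,85))
print("lid",t(661,363,17), t(579,363,17)-t(743,363,17)," scene",w("scene",240,278,17))
print("plank",w("top",262,86,158),w("top",252.5,322,158),t(173,0,158),t(155,500,158))
print("batten bottom",s(350,148,0),s(473,340,0),"top",s(370,112,30),s(502,300,30))
print("jar b",w("top",382,194,70))
print("bottle",w("top",107,251,200)," jara",w("top",491,230,105))
E
```

```text
cup [683.566 145.481  75.   ] [618.643 155.754  75.   ] scene [686.024 149.084  75.   ] [621.579 158.783  75.   ]
crock [459.367  90.684  85.   ] scene [464.855  94.281  85.   ]
crock width [  0.581 112.353   0.   ] [115.492  -0.24    0.   ]
lid [ 478.749 -125.286   17.   ] [  0.556 111.45    0.   ]  scene [ 486.426 -124.141   17.   ]
plank [894.381 182.179 158.   ] [316.468 201.305 158.   ] [694.566 190.18  158.   ] [391.566 198.91  158.   ]
batten bottom [387.29  249.029   0.   ] [540.336 242.625   0.   ] top [392.789 256.146  30.   ] [544.163 254.148  30.   ]
jar b [ 638.494 -124.896   70.   ]
bottle [483.436 530.539 200.   ]  jara [ 538.301 -395.136  105.   ]
```

```bash
cat >> h.py <<'E'
def rot(psi,a,s=1):
    h=np.array([np.cos(psi),np.sin(psi),0]); z=np.sin(a)*h-np.cos(a)*np.array([0,0,1])
    y=s*np.array([-np.sin(psi),np.cos(psi),0]); return R.from_matrix(np.c_[np.cross(y,z),y,z])
def cuptcp(org,psi,phi,th,g,s):   # TCP pose for cup origin pose; g = grasp point (x,z) in cup frame
    h=np.array([np.cos(psi),np.sin(psi),0]); k=np.array([0,0,1.])
    cx=np.cos(phi)*h-np.sin(phi)*k; cz=np.sin(phi)*h+np.cos(phi)*k
    r=rot(psi,th-phi,s); return np.array(org)+g[0]*cx+g[1]*cz-61*r.as_matrix()[:,2], r.as_quat()
def liporg(lip,psi,phi):
    h=np.array([np.cos(psi),np.sin(psi),0]); k=np.array([0,0,1.])
    cx=np.cos(phi)*h-np.sin(phi)*k; cz=np.sin(phi)*h+np.cos(phi)*k
    return np.array(lip)-93*cx-63*cz
CUP=np.array([659.3,196.8,0]); PSI=np.arctan2(.988,.153); CROCK=np.array([462,92.5,0]); LID=np.array([481.5,-124.7,0])
E
python3 - <<'E'
from h import *
d=np.deg2rad
H=np.array([np.cos(PSI),np.sin(PSI),0])
for s in (1,-1):
  for th in (50,60):
    g=(-8,42); print("s",s,"th",th)
    for off in (0,-110): print(" grasp",env.ik(*cuptcp(CUP+off*H,PSI,0,d(th),g,s)))
    for psi in (60,80,100):
      hp=np.array([np.cos(d(psi)),np.sin(d(psi)),0])
      print("  psi",psi,[env.ik(*cuptcp(liporg(CROCK-18*hp+[0,0,95],d(psi),d(f)),d(psi),d(f),d(th),g,s)) for f in (0,45,85,95)])
    print(" push",env.ik(CROCK+[0,-60,25]-80*rot(np.pi/2,d(th),s).as_matrix()[:,2],rot(np.pi/2,d(th),s).as_quat()),
     env.ik(CROCK+[3,35,25]-80*rot(np.pi/2,d(th),s).as_matrix()[:,2],rot(np.pi/2,d(th),s).as_quat()))
E
```

```text
s 1 th 50
 grasp [-0.069  0.863  1.708  1.204  0.957  2.29 ]
 grasp [-0.245  0.861  1.712  1.083  1.043  2.24 ]
  psi 60 [array([-0.643,  0.675,  2.302,  1.319,  0.903,  1.779]), None, array([ 0.337,  0.463,  1.849, -0.394,  1.337, -2.088]), array([ 0.399,  0.559,  1.76 , -0.442,  1.503, -2.031])]
  psi 80 [array([-0.57 ,  0.707,  2.061,  0.946,  1.058,  1.968]), None, array([ 0.387,  0.425,  1.916, -0.545,  1.211, -2.276]), array([ 0.473,  0.511,  1.856, -0.614,  1.362, -2.178])]
  psi 100 [array([-0.458,  0.771,  1.83 ,  0.709,  1.247,  2.024]), None, array([ 0.419,  0.38 ,  1.997, -0.695,  1.053, -2.454]), array([ 0.528,  0.451,  1.972, -0.796,  1.19 , -2.298])]
 push [-0.441  0.8    1.975  0.913  1.066  1.949] [-0.257  0.79   2.034  1.091  0.988  1.941]
s 1 th 60
 grasp [-0.115  0.932  1.697  1.326  1.102  2.152]
 grasp [-0.292  0.935  1.689  1.182  1.186  2.128]
  psi 60 [array([-0.724,  0.79 ,  2.277,  1.33 ,  1.063,  1.654]), None, array([ 0.283,  0.382,  1.908, -0.32 ,  1.194, -2.165]), array([ 0.357,  0.474,  1.817, -0.382,  1.362, -2.082])]
  psi 80 [array([-0.626,  0.801, 
[... 1528 characters left out ...]
.634, -0.016]), array([ 0.283,  0.382,  1.908, -0.32 ,  1.194,  0.977]), array([ 0.357,  0.474,  1.817, -0.382,  1.362,  1.06 ])]
  psi 80 [array([-0.626,  0.801,  2.023,  0.987,  1.205, -1.266]), array([-0.22 ,  0.318,  2.101,  0.38 ,  0.772, -0.326]), array([ 0.313,  0.356,  1.952, -0.434,  1.091,  0.741]), array([ 0.415,  0.431,  1.893, -0.529,  1.237,  0.874])]
  psi 100 [array([-0.498,  0.857,  1.779,  0.759,  1.394, -1.176]), array([-0.193,  0.393,  1.972,  0.314,  0.897, -0.579]), array([ 0.33 ,  0.324,  2.003, -0.535,  0.959,  0.5  ]), array([ 0.454,  0.379,  1.985, -0.676,  1.078,  0.699])]
 push [-0.495  0.895  1.926  0.948  1.218 -1.271] [-0.318  0.886  1.996  1.128  1.144 -1.3  ]
```

```bash
cat >> h.py <<'E'
TH=np.deg2rad(55); G=(-8,42); H=np.array([np.cos(PSI),np.sin(PSI),0])
E
python3 - <<'E'
from h import *
s=env.read_state(); q=s["qpos"]
env.move_l(s["tool_pos"]+[0,0,60],rate=200)
q=env.read_state()["qpos"].copy(); q[0]=-0.1; q[5]=-0.9; env.move_joints(q)
p,r=cuptcp(CUP-115*H,PSI,0,TH,G,-1)
env.reach(p+[0,0,100],r); env.move_l(p,rate=200)
p,r=cuptcp(CUP,PSI,0,TH,G,-1)
print("stop",env.move_l(p,rate=100,f_stop=8)); print(env.read_state()["tool_pos"],p)
set_gripper(40); s=env.read_state(); print(s["width"],s["grip_force"],s["time_s"],s["force"])
cv2.imwrite("pics/g.png",viewer.camera("scene"))
cv2.imwrite("pics/g2.png",cv2.resize(cv2.imread("pics/g.png")[200:380,270:510],None,fx=3,fy=3,interpolation=cv2.INTER_CUBIC))
E
```

```text
stop False
[650.509 138.931  76.956] [650.429 139.515  76.988]
64.37747931695041 29.974423348903656 6.6583 [-1.474 -1.848  1.868]
```

View pics/g2.png

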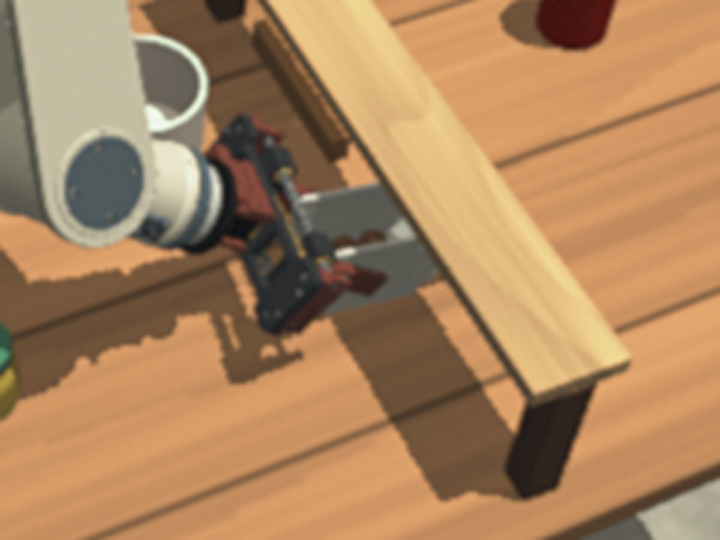

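```bash
python3 - <<'E'
from h import *
d=np.deg2rad
mv=lambda o,f,rate:env.move_l(*cuptcp(o,PSI,d(f),TH,G,-1),rate=rate)
mv(CUP+[0,0,5],0,40)
mv(CUP-130*H+[0,0,6],0,110)
mv(CUP-140*H+[0,0,110],0,150)
lip=lambda f,z:liporg(CROCK-18*H+[0,0,z],PSI,d(f))
mv(lip(32,125),32,150)
mv(lip(48,110),48,80)
print(env.read_state()["time_s"],env.read_state()["width"],env.read_state()["force"])
for f,z in ((53,103),(58,97),(63,94),(68,94),(73,94),(78,94),(83,94),(90,96)): mv(lip(f,z),f,35)
env.hold(0.6)
s=env.read_state(); print(s["time_s"],s["width"],s["force"])
cv2.imwrite("pics/p.png",viewer.camera("scene")); cv2.imwrite("pics/pt.png",viewer.camera("top"))
a=cv2.resize(cv2.imread("pics/p.png")[130:330,230:430],None,fx=2,fy=2,interpolation=cv2.INTER_CUBIC)
b=cv2.resize(cv2.imread("pics/pt.png")[170:370,230:430],None,fx=2,fy=2,interpolation=cv2.INTER_CUBIC)
cv2.imwrite("pics/pp.png",np.hstack([a,b]))
E
```

```text
11.1917 63.570013908891305 [-0.441 -0.067 -3.828]
16.025 63.89041133661372 [-0.079 -0.194 -2.627]
```

View pics/pp.png

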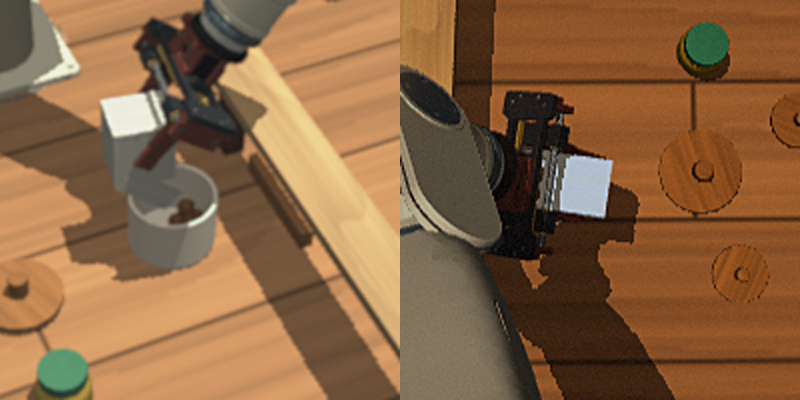

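```bash
python3 - <<'E'
from h import *
d=np.deg2rad
mv=lambda o,f,rate,**k:env.move_l(*cuptcp(o,PSI,d(f),TH,G,-1),rate=rate,**k)
lip=lambda f,z:liporg(CROCK-18*H+[0,0,z],PSI,d(f))
mv(lip(90,135),90,100); mv(lip(60,150),60,120); mv(lip(32,150),32,120)
P=CUP-112*H
mv(P+[0,0,50],0,170); mv(P+[0,0,8],0,100)
print("touch",mv(P+[0,0,-4],0,15,f_stop=4)); s=env.read_state(); print(s["tool_pos"]-cuptcp(P,PSI,0,TH,G,-1)[0],s["force"])
set_gripper(86); s=env.read_state(); print(s["width"],s["grip_force"])
z=R.from_quat(s["orientation"]).as_matrix()[:,2]
env.move_l(s["tool_pos"]-110*z,rate=150)
env.move_l(env.read_state()["tool_pos"]+[0,0,120],rate=200)
env.reach([LID[0],LID[1],260],rot(np.pi/2,0,-1).as_quat())
s=env.read_state(); print(s["time_s"],s["qpos"])
cv2.imwrite("pics/q.png",viewer.camera("scene")); cv2.imwrite("pics/qt.png",viewer.camera("top"))
a=cv2.resize(cv2.imread("pics/q.png")[170:330,230:430],None,fx=2,fy=2,interpolation=cv2.INTER_CUBIC)
b=cv2.resize(cv2.imread("pics/qt.png")[170:330,230:430],None,fx=2,fy=2,interpolation=cv2.INTER_CUBIC)
cv2.imwrite("pics/qq.png",cv2.resize(np.hstack([a,b]),None,fx=1,fy=1))
E
```

```text
touch True
[ 0.08  -0.041 -0.111] [-0.037 -0.226  5.58 ]
86.13942698617143 0.0
24.025 [-0.277  0.299  1.942  0.002  0.903 -0.278]
```

View pics/qq.png

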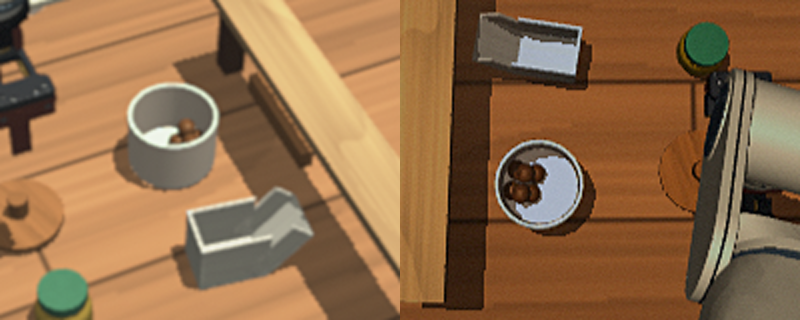

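```bash
python3 - <<'E'
from h import *
r=rot(np.pi/2,0,-1).as_quat()
env.move_l([LID[0],LID[1],102],r,rate=150)
set_gripper(10); s=env.read_state(); print(s["width"],s["grip_force"])
env.move_l([LID[0],LID[1],220],r,rate=150)
s=env.read_state(); print(s["width"],s["force"],s["time_s"])
a=cv2.resize(cv2.imread("pics/qt.png")[232:292,270:330],None,fx=6,fy=6,interpolation=cv2.INTER_CUBIC)
cv2.imwrite("pics/l.png",viewer.camera("scene"))
b=cv2.resize(cv2.imread("pics/q.png")[202:262,290:350],None,fx=6,fy=6,interpolation=cv2.INTER_CUBIC)
cv2.imwrite("pics/ll.png",np.hstack([a,b]))
E
```

```text
25.67102145260106 30.000008046627045
25.211980540952528 [-0.095 -0.32  -1.426] 27.2167
```

View pics/ll.png

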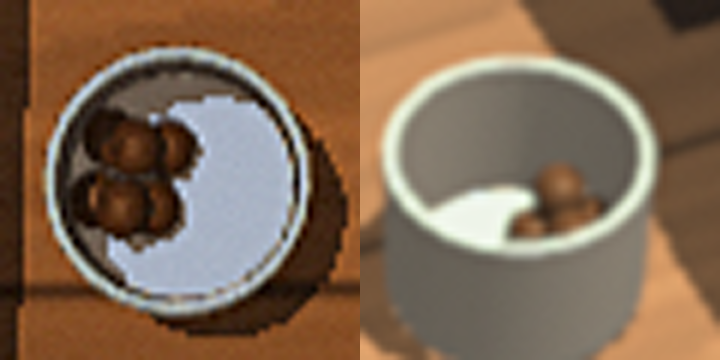

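```bash
python3 - <<'E'
from h import *
r=rot(np.pi/2,0,-1).as_quat()
C=[461.5,91.8]
env.move_l([*C,220],r,rate=150); env.move_l([*C,194],r,rate=100); env.hold(.2)
print(env.move_l([*C,177],r,rate=20,f_stop=5)); s=env.read_state(); print(s["tool_pos"],s["force"])
if s["tool_pos"][2]<181:
    set_gripper(60); env.move_l([*C,290],r,rate=150)
    print(env.read_state()["time_s"])
    env.reach([462,-90,290],rot(np.pi/2,.5,-1).as_quat())
    s=env.read_state();print(s["time_s"])
    cv2.imwrite("pics/m.png",viewer.camera("scene")); cv2.imwrite("pics/mt.png",viewer.camera("top"))
    a=cv2.resize(cv2.imread("pics/m.png")[190:270,280:380],None,fx=4,fy=4,interpolation=cv2.INTER_CUBIC)
    b=cv2.resize(cv2.imread("pics/mt.png")[222:302,250:350],None,fx=4,fy=4,interpolation=cv2.INTER_CUBIC)
    cv2.imwrite("pics/mm.png",np.hstack([a,b]))
E
```

```text
True
[461.391  91.79  178.94 ] [-0.585 -0.254  4.49 ]
31.7833
32.6167
```

View pics/mm.png

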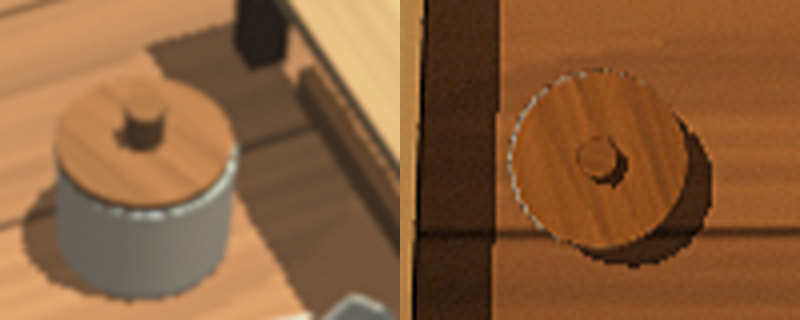

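```bash
cat > push.py <<'E'
from h import *
n=np.array([0.031,1,0]); n/=np.linalg.norm(n); rr=rot(np.arctan2(n[1],n[0]),np.deg2rad(50),-1); r=rr.as_quat()
tip=lambda t,z=25:np.array([461.7,92,0])+n*t+[0,0,z]-80*rr.as_matrix()[:,2]   # t: along push, from old crock centre
E
python3 - <<'E'
from push import *
set_gripper(50)
env.reach(tip(-95,110),r); env.move_l(tip(-95),r,rate=120); env.hold(.2)
print(env.move_l(tip(-40),rate=30,f_stop=2.5)); s=env.read_state()
t0=(s["tool_pos"]-tip(0))@n; print("contact t",t0,s["force"],s["width"])
for k in (30,60,82):
    st=env.move_l(tip(t0+k),rate=30,f_stop=20); s=env.read_state(); print(k,st,(s["tool_pos"]-tip(0))@n-t0,s["force"],s["time_s"])
    if st: break
E
```

```text
True
contact t -53.14114443925711 [-0.208 -1.029  0.62 ] 50.02258996350884
30 False 30.037577362029076 [ 0.689 -1.542 -0.163] 37.1667
60 False 60.069695212546016 [ 0.682 -0.892 -0.75 ] 38.3167
82 False 82.19877727585592 [ 0.858 -0.607  0.06 ] 39.2
```

```bash
python3 - <<'E'
from push import *
t0=-53.14
for k in range(3):
    st=env.move_l(tip(t0+106),rate=8,f_stop=13); s=env.read_state(); t=(s["tool_pos"]-tip(0))@n-t0
    print(st,t,s["force"],s["time_s"])
    if not st or t>91: break
cv2.imwrite("pics/f.png",viewer.camera("scene"))
cv2.imwrite("pics/ff.png",cv2.resize(cv2.imread("pics/f.png")[150:310,280:490],None,fx=3.5,fy=3.5,interpolation=cv2.INTER_CUBIC))
E
```

```text
True 90.66160705530365 [-1.891 -7.171  4.287] 40.6167
True 90.8666369717335 [-1.922 -8.004  5.915] 41.1917
True 90.98102763616396 [-1.885 -7.185  5.281] 41.75
```

View pics/ff.png

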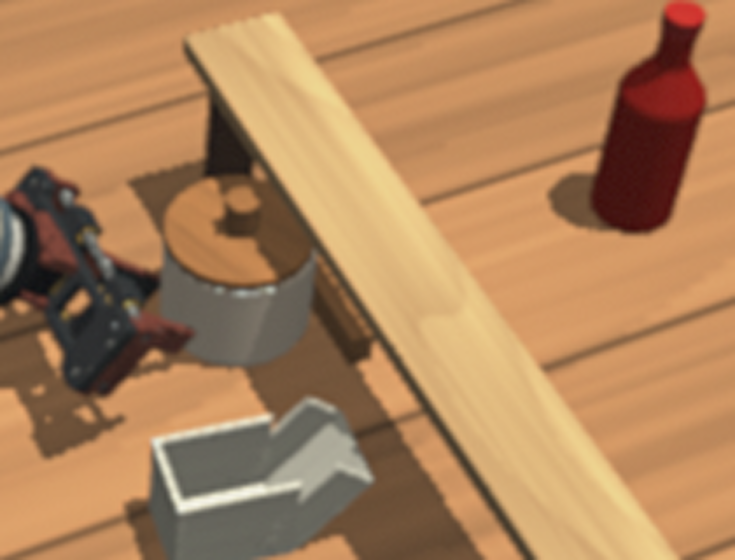

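```bash
python3 - <<'E'
from push import *
print(w("scene",280+240/3.5,150+231/3.5,94))
s=env.read_state(); env.move_l(s["tool_pos"]-n*60,rate=60); env.move_l(env.read_state()["tool_pos"]+[0,0,150]-n*60,rate=150); env.hold(.5)
s=env.read_state(); print(s["force"],s["time_s"])
im=viewer.camera("scene"); cv2.imwrite("pics/e.png",im)
cv2.imwrite("pics/ee.png",cv2.resize(im[180:310,290:400],None,fx=4,fy=4,interpolation=cv2.INTER_CUBIC))
E
```

```text
[466.913 181.894  94.   ]
[ 0.273 -0.017  1.026] 44.675
```

View pics/ee.png

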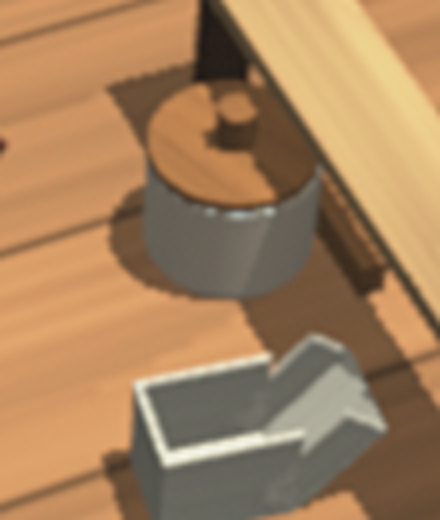

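```bash
python3 -c "
from station import workorder; print(workorder.sign_off())"
```

```text
the job is handed in; nothing more can be done
None
```

I handed the job in at about 45 s of the 72 s allowed; the sign-off returned no verdict. All six walnuts are in the crock, the cup stands empty and upright on the table, and the lid is seated. The closed crock is against the stop strip: it stopped dead there on three gentle pushes, though camera noise left a measured gap of 4 to 7 mm.

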